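# Find the filled slotted weight and hang it on the carrier

### The job

Of the three look-alike slotted weights in the rack only one is filled with lead; feel which one it is by lifting them. Slide the filled one sideways onto the carrier's stem, on top of the weight already there and crosswise to it, until its slot is fully home against the stem, and let it rest there. The other two must end standing in their own places in the rack, and the tools lying about must not be disturbed.

Things in the scene. Friction and masses are not known exactly. Their poses are not given: they have to be found in the camera images.
- rack: fixed steel rack, base 74 (x) x 194 (y) x 4 mm, origin on the worktop under its centre. Three lanes along x, 60 mm apart in y and 54 mm wide, between walls 66 mm long that stand 4 mm higher than the weights. Open on top and at both ends: a weight in its lane can be gripped only over its two ends, 62 mm apart. The weights stand on the base, slots open to the rack's +x.
- carrier: fixed weight carrier, origin on the worktop under its stem: base 90 x 90 x 10 mm, upright stem 8 mm thick with a fixed round head 22 mm across, 92 to 100 mm above the worktop. A fixed slotted weight of the same size is already on it, 14 to 48 mm high, lying along the carrier's y from -28 to +34 mm, 24 mm to either side in x, its slot open to -y.
- stem (a point): on the stem's axis, 48 mm above the worktop: the top of the weight already there, where the new one's underside comes to rest. 44 mm are free from here to the head, so a weight goes on only sideways, slot first, along the carrier's x, from either side; axes as the carrier
- weight_a: slotted weight, one of three look-alikes: grey block 62 (own x) x 48 (y) x 34 mm (z), origin at the centre of its underside, z up. Its slot, 13 mm wide and cut through top to bottom, is open at the +x end and ends at x = -1 mm. Only one is lead filled (0.38 to 0.46 kg, balancing near x = -11 mm); the others hold foam (0.16 kg). Which one changes each time and can only be felt.
- slot_a (a point): point of weight_a on its underside, 3 mm towards the slot's mouth from its origin: where the stem's axis stands when the stem touches the closed end of the slot; axes as the weight
- weight_b: slotted weight, one of three look-alikes: grey block 62 (own x) x 48 (y) x 34 mm (z), origin at the centre of its underside, z up. Its slot, 13 mm wide and cut through top to bottom, is open at the +x end and ends at x = -1 mm. Only one is lead filled (0.38 to 0.46 kg, balancing near x = -11 mm); the others hold foam (0.16 kg). Which one changes each time and can only be felt.
- slot_b (a point): point of weight_b on its underside, 3 mm towards the slot's mouth from its origin: where the stem's axis stands when the stem touches the closed end of the slot; axes as the weight
- weight_c: slotted weight, one of three look-alikes: grey block 62 (own x) x 48 (y) x 34 mm (z), origin at the centre of its underside, z up. Its slot, 13 mm wide and cut through top to bottom, is open at the +x end and ends at x = -1 mm. Only one is lead filled (0.38 to 0.46 kg, balancing near x = -11 mm); the others hold foam (0.16 kg). Which one changes each time and can only be felt.
- slot_c (a point): point of weight_c on its underside, 3 mm towards the slot's mouth from its origin: where the stem's axis stands when the stem touches the closed end of the slot; axes as the weight
- wrench: combination wrench 155 mm long, bystander; origin at the centre of its underside
- tape: roll of black tape, 58 mm across, 19 mm high, bystander; origin at the centre of its underside
- fuse_tray: white tray of small fuses 40 x 62 x 28 mm, bystander; origin at the centre of its underside
- torch: grey torch, 133 mm long, lying, bystander; origin at the centre of its underside
- marker_pen: marker pen 135 mm long, bystander; origin at the centre of its underside

How it is judged (in metres and radians):
At the end, for the whole second after the job is handed in: The filled weight rests upright, released, on the weight on the carrier (over 2.8 N on it; height within 4 mm), slot within 5 mm of home against the stem, along the carrier's x (either way round) within 0.3 rad; the other two stand within 20 mm of where they started (((horizontal distance between slot_a and stem below 0.005 m and z of weight_a in the frame of stem between -0.004 and 0.004 m and angle between weight_a's own z axis and vertical below 0.08 rad and angle between the x axis of weight_a and the x axis of carrier, either way round below 0.3 rad and contact force between weight_a and carrier above 2.8 N and linear speed of weight_a below 0.02 m/s and distance of each of weight_b, weight_c from where it was at the start of the episode below 0.02 m and angle between each of weight_b, weight_c's own z axis and vertical below 0.1 rad) or (horizontal distance between slot_b and stem below 0.005 m and z of weight_b in the frame of stem between -0.004 and 0.004 m and angle between weight_b's own z axis and vertical below 0.08 rad and angle between the x axis of weight_b and the x axis of carrier, either way round below 0.3 rad and contact force between weight_b and carrier above 2.8 N and linear speed of weight_b below 0.02 m/s and distance of each of weight_a, weight_c from where it was at the start of the episode below 0.02 m and angle between each of weight_a, weight_c's own z axis and vertical below 0.1 rad) or (horizontal distance between slot_c and stem below 0.005 m and z of weight_c in the frame of stem between -0.004 and 0.004 m and angle between weight_c's own z axis and vertical below 0.08 rad and angle between the x axis of weight_c and the x axis of carrier, either way round below 0.3 rad and contact force between weight_c and carrier above 2.8 N and linear speed of weight_c below 0.02 m/s and distance of each of weight_a, weight_b from where it was at the start of the episode below 0.02 m and angle between each of weight_a, weight_b's own z axis and vertical below 0.1 rad))); the robot touches nothing.
It fails at once if a bystander was pushed more than 30 mm: wrench (distance of wrench from where it was at the start of the episode above 0.03 m).
It fails at once if a bystander was pushed more than 30 mm: tape (distance of tape from where it was at the start of the episode above 0.03 m).
It fails at once if a bystander was pushed more than 30 mm: fuse_tray (distance of fuse_tray from where it was at the start of the episode above 0.03 m).
It fails at once if a bystander was pushed more than 30 mm: torch (distance of torch from where it was at the start of the episode above 0.03 m).
It fails at once if a bystander was pushed more than 30 mm: marker_pen (distance of marker_pen from where it was at the start of the episode above 0.03 m).
It also fails if it takes over 72 s, if anything falls off the work surface, if the arm or the gripper's body presses on something with over 40 N, if the wrist force passes 120 N, or if a joint passes its speed limit or range.

### The arm

A 6-joint arm with a two-finger parallel gripper is mounted at the origin on a cart in front of the work surface, level with it; the furniture and walls round the work are solid. World frame = base frame: x ahead of the robot, y to its left, z up, the work surface at z = 0. Lengths are in mm, angles in rad, forces in N, time in s.
With the tool pointing down it reaches from about 350 to 975 mm from the base axis. Payload 7.1 kg.
Tool frame: the origin (TCP) lies midway between the tips of the shut fingers; the grasp point (between the pads) lies 19 mm behind it (ctrl.grip_point_offset is the distance from the TCP to the grasp point, in mm); z points along the fingers, y is the line along which they close (so a half turn about z gives the same grasp; the last joint's range is limited). The gripper opens to 88 mm and grips with 3 to 60 N. Pads are 20 mm wide; open, the fingers measure 115 mm over their backs; the gripper's body (75 mm by 178 mm) begins 61 mm behind the grasp point.
Start: joints at [-1.281, 0.423, 1.63, -0, 1.089, -0.019], TCP at [189.965, -595.414, 222.675] pointing down, gripper open.
Joint ranges: [-3, 3], [-0.9, 2.11], [0.09, 2.58], [-1.31, 4.45], [0.11, 2.69], [-2.54, 2.54]. Speed limits (rad/s): [2.39, 2.39, 3.01, 3.14, 3.14, 3.14].

### API

Orientations are given as a rotation vector (axis times angle).
In Python, from workcell import get_obs, optics, close_job, spotter, ctrl gives the robot as it stands. The module is installed in compiled form; this text tells all that it offers.
- The arm moves only by the tool move_arm, never from a script. Its argument "rows" is a list of rows, each a list of 5 numbers: the shift along the tool's x, y, z in cm, then the turn about the tool's z in degrees, then the opening in per cent of the stroke, from 0 (shut) to 100 (fully open). A call has 1 to 10 rows; each row shifts and turns the commanded pose from where the row before left it, along the tool's axes as they then stand; what a row does not reach is not made up. A row lasts 1/8 s, in which the tool goes at most 62.5 mm and 10.7 degrees, less where a joint would pass 70% of its speed; a pose out of reach is approached as far as the arm can. A call with a gripper value outside its range is refused whole. The fingers move at their own pace and stop on an object; the grip force is fixed at half the most. Time passes only in rows, so rows that do not move let the fingers close. It gives the time, the measured TCP pose, the force, the opening and the grip force at its end, in the units of the state.
- get_obs(): the state, without advancing time (a new reading comes with each control period).
- optics.get_image(name): name is "side" or "top" or "wrist"; returns the picture (400x640x3 uint8, blue, green, red); there is no depth.
- optics.calibration(name): a dict with "camera_matrix" (3x3 intrinsics, pixels), "xyz" and "orientation" of the camera in the world. Camera axes: x right, y down, z forward; pixel columns grow to the right and rows downward; lengths in mm; the calibration is good to about 2 mm. A picture is of the moment at which its call begins: read the wrist's pose just before it. calibration takes no time and is no camera call; for the wrist camera it gives the pose at the moment of the call.
- close_job(): hands the job in; it is judged then, once.
Trained networks look in the newest picture that a camera, given by its name, has taken for a name from the list of things; names that differ only in an ending like _2 or _b are one class to them, and where a whole thing is asked for, a point or a joint stands for the part that bears it (a point fixed in the world has none). Each returns a list of dicts, best first, with "conf" (0 to 1); they miss things now and then, are a little off and sometimes report something else, mostly with a low value. They report only what shows in the picture. A call takes as long as a camera call.
- spotter.find_in(camera, label): "point" ([column, row] in pixels, amid what is visible of it).
- spotter.regions_of(camera, label): "region" (400x640 bool, what is visible of it) and "point" ([column, row] in pixels, amid what is visible of it).
The state is a dict: "t": time; "qpos": joint angles; "qvel": joint speeds; "joint_torque": joint torques, N m; "ee_pos": TCP position; "orientation": TCP orientation; "ft_force": force on the tool from outside, world axes, zero at the start; "moment": the same for the moment, N m; "width": finger opening in mm; "grasp_force": force on a finger pad.
Only numpy, scipy, OpenCV 4.12 (cv2) and the standard library are available. Lean on these libraries where they do the work, as an engineer would, in place of code of your own. Each camera call takes 0.05 s, during which the arm holds its last target. There are 200 camera calls.

## Working session

There is one attempt and no reset: what is moved stays moved. The work goes in short steps, Python scripts to look and compute and a tool call to move; the robot and the scene stay as the last step left them, time stands still between calls to the robot, and variables do not carry over. Pictures are saved under pics/ and viewed, at most 10 in all, crops included, and the job is handed in when it is done.

Besides the shell and the picture viewer there is one more tool, called after ">>>" by a JSON object that holds its "name" and its "arguments". move_arm: Moves the arm, as the interface text tells. Its arguments: {"type":"object","properties":{"rows":{"type":"array","items":{"type":"array","items":{"type":"number"}}}},"required":["rows"]}

```bash
mkdir -p pics; cat > h.py <<'E'
import numpy as np, cv2
from workcell import get_obs, optics, close_job, spotter, ctrl
from scipy.spatial.transform import Rotation as R
def cal(n):
    c=optics.calibration(n); o=np.array(c["orientation"],float)
    Rm=o if o.shape==(3,3) else R.from_rotvec(o).as_matrix()
    return np.array(c["camera_matrix"]),np.array(c["xyz"],float),Rm
def ray(n,p,z,C=None):
    K,t,Rm=C or cal(n); d=Rm@np.linalg.inv(K)@[p[0],p[1],1.]
    return t+d*(z-t[2])/d[2]
def proj(n,P,C=None):
    K,t,Rm=C or cal(n); q=K@(Rm.T@(np.array(P,float)-t)); return q[:2]/q[2]
E
python3 - <<'E'
from h import *
print(get_obs()); 
for n in("top","side"):
    im=optics.get_image(n);cv2.imwrite(f"pics/{n}0.png",im);print(n,*cal(n))
    for l in("rack","carrier","weight_a","stem","slot_a","wrench","tape","fuse_tray","torch","marker_pen"):
        print(l,[(np.round(r["point"]),round(r["conf"],2),np.round(ray(n,r["point"],40))) for r in spotter.find_in(n,l)[:4]])
E
```

```text
{'t': 0.0, 'qpos': array([-1.28100525e+00,  4.23819531e-01,  1.63070129e+00, -3.98266251e-06,
        1.08860293e+00, -1.90001814e-02]), 'qvel': array([ 0.00042513, -0.00124985, -0.00051239, -0.00154011,  0.00129911,
       -0.00091555]), 'joint_torque': array([ 5.43505357e-04, -5.44619751e+01, -2.73663604e+01,  6.44770707e-02,
        2.28203548e-02, -1.40286047e-04]), 'ee_pos': array([ 189.80380985, -594.88911702,  221.91057312]), 'orientation': array([-3.10272329e+00, -4.82893010e-01,  3.29968153e-04]), 'ft_force': array([-0.15583644, -0.01638564, -0.62028224]), 'moment': array([-0.00962127,  0.02122321,  0.03434043]), 'grasp_force': 0.0, 'width': 87.84642640202922}
top [[409.79478817   0.         323.5529629 ]
 [  0.         409.79478817 205.28622694]
 [  0.           0.           1.        ]] [ 390.7606821   -75.87761389 1073.88023208] [[ 0.01602147 -0.98721541  0.15858454]
 [-0.99967358 -0.01897231 -0.01711085]
 [ 0.01990081 -0.15825863 -0.98719712]]
rack [(array([292., 232.]), 0.76, array([488., -16.,  40.]))]
carrier [(array([419., 227.]), 0.92, array([ 506., -338.,   40.]))]
[... 1456 characters left out ...]
10.,  40.])), (array([299., 245.]), 0.64, array([462.,  94.,  40.])), (array([331., 227.]), 0.54, array([458., -37.,  40.])), (array([328., 181.]), 0.53, array([ 670., -341.,   40.]))]
stem [(array([373., 196.]), 0.95, array([ 475., -298.,   40.]))]
slot_a [(array([330., 227.]), 0.75, array([458., -32.,  40.])), (array([313., 235.]), 0.72, array([469.,  30.,  40.])), (array([295., 246.]), 0.7, array([470., 101.,  40.]))]
wrench [(array([262., 294.]), 0.87, array([401., 291.,  40.]))]
tape [(array([315., 208.]), 0.53, array([ 563., -112.,   40.]))]
fuse_tray [(array([277., 218.]), 0.69, array([606.,   5.,  40.]))]
torch [(array([330., 187.]), 0.79, array([ 629., -291.,   40.]))]
marker_pen []
```

View pics/top0.png

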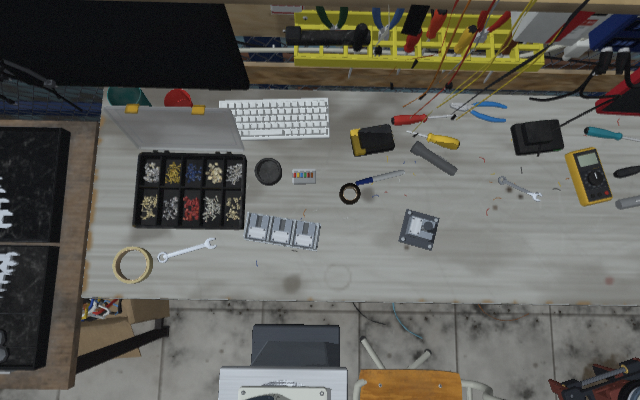

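View pics/side0.png

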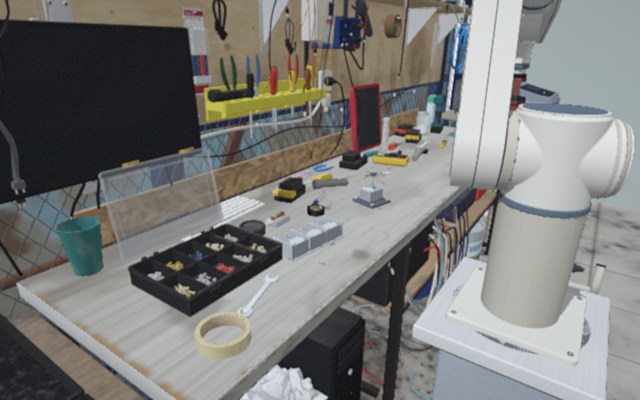

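```bash
cat >> h.py <<'E'
def delta(target,ax=None):
    """tool-frame cm shift from measured TCP to world target mm; ax = wanted world angle (deg) of tool y (mod 180) -> turn"""
    o=get_obs(); Rm=R.from_rotvec(o["orientation"]).as_matrix()
    d=Rm.T@(np.array(target,float)-o["ee_pos"])/10
    tw=None
    if ax is not None:
        cur=np.degrees(np.arctan2(Rm[1,1],Rm[0,1])); tw=-((ax-cur+90)%180-90)
    print("tcp",o["ee_pos"].round(1),"tool cm",d.round(2),"turn",tw,"q6",o["qpos"][5].round(2),"tilt",np.degrees(np.arccos(-Rm[2,2])).round(2),"t",o["t"])
E
python3 - <<'E'
from h import *
K,t,Rm=cal("wrist");print(K,t,Rm); To=R.from_rotvec(get_obs()["orientation"]).as_matrix();print(To, To.T@(t-get_obs()["ee_pos"]),To.T@Rm)
delta((420,-320,300))
im=cv2.imread("pics/top0.png")
cv2.imwrite("pics/c.png",np.hstack([cv2.resize(im[200:260,235:330],None,fx=4,fy=4,interpolation=2),cv2.resize(im[200:260,375:470],None,fx=4,fy=4,interpolation=2)]))
E
```

```text
[[307.00024875   0.         317.98689894]
 [  0.         307.00024875 204.44577348]
 [  0.           0.           1.        ]] [ 267.99177928 -571.25486649  384.3422371 ] [[ 3.03644938e-01 -9.10242308e-01 -2.81529204e-01]
 [-9.52785237e-01 -2.90021783e-01 -8.99314055e-02]
 [ 2.09768348e-04  2.95544085e-01 -9.55329079e-01]]
[[ 9.52702150e-01  3.03905599e-01  1.95203808e-05]
 [ 3.03905600e-01 -9.52702148e-01 -5.09000415e-05]
 [ 3.12830108e-06  5.44249320e-05 -9.99999999e-01]] [  81.67193378    0.69346917 -161.63907922] [[-2.73582996e-04 -9.55328123e-01 -2.95547124e-01]
 [ 9.99999951e-01 -3.07273094e-04  6.75480956e-05]
 [-1.55344275e-04 -2.95547091e-01  9.55328160e-01]]
tcp [ 190.  -595.4  222.7] tool cm [ 30.28 -19.25  -7.73] turn None q6 -0.02 tilt 0.0 t 1.1
```

View pics/c.png

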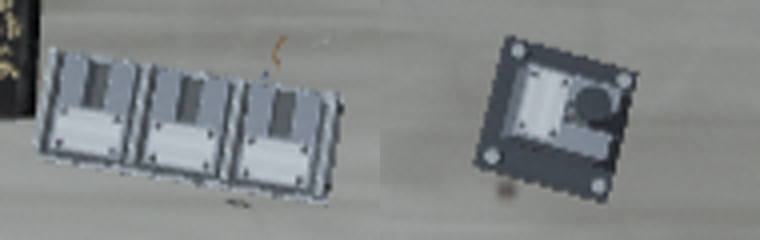

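>>> {"name": "move_arm", "arguments": {"rows": [[4.7, -1.9, -0.4, 0, 100], [4.7, -1.9, -0.4, 0, 100], [4.7, -1.9, -0.4, 0, 100], [4.7, -1.9, -0.4, 0, 100], [4.7, -1.9, -0.4, 0, 100], [4.7, -1.9, -0.4, 0, 100], [4.7, -1.9, 0, 0, 100], [4.7, -1.9, 0, 0, 100], [0, 0, 0, 0, 100], [0, 0, 0, 0, 100]]}}

```text
t: 2.35
ee_pos: [501.6, -336.4, 246.5]
orientation: [-3.104, -0.484, 0.001]
ft_force: [0.6, -0.2, 0.3]
width: 87.6
grasp_force: 0.0
```

```bash
python3 - <<'E'
from h import *
C=cal("wrist"); im=optics.get_image("wrist");cv2.imwrite("pics/w1.png",im);np.savez("c1.npz",*C)
delta((500,0,250))
for l,z in(("carrier",10),("stem",48),("tape",10),("marker_pen",5)):
    print(l,[(np.round(r["point"]),round(r["conf"],2),np.round(ray("wrist",r["point"],z,C))) for r in spotter.find_in("wrist",l)[:4]])
E
```

```text
tcp [ 501.3 -336.8  246.6] tool cm [ 10.1  -32.13  -0.34] turn None q6 0.65 tilt 0.03 t 2.4
carrier [(array([322., 173.]), 0.93, array([ 505., -341.,   10.]))]
stem [(array([323., 177.]), 0.94, array([ 508., -342.,   48.]))]
tape [(array([188.,  53.]), 0.83, array([ 594., -148.,   10.]))]
marker_pen [(array([277.,  38.]), 0.61, array([ 641., -242.,    5.]))]
```

View pics/w1.png

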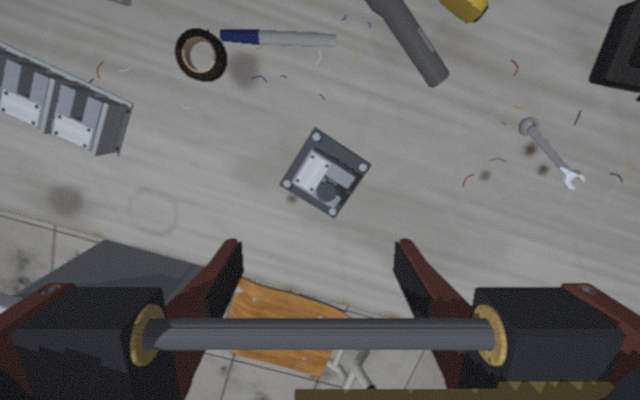

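>>> {"name": "move_arm", "arguments": {"rows": [[1.8, -5.6, 0, 0, 100], [1.8, -5.6, 0, 0, 100], [1.8, -5.6, 0, 0, 100], [1.8, -5.6, 0, 0, 100], [1.8, -5.6, 0, 0, 100], [1.8, -5.6, 0, 0, 100], [0, 0, 0, -10.5, 100], [0, 0, 0, -10.5, 100], [0, 0, 0, -10.5, 100], [0, 0, 0, -10.5, 100]]}}

```text
t: 3.85
ee_pos: [502.7, 16.0, 246.8]
orientation: [2.721, 1.57, 0.0]
ft_force: [-0.4, -0.6, 0.5]
width: 88.0
grasp_force: 0.0
```

>>> {"name": "move_arm", "arguments": {"rows": [[0, 0, 0, -10.5, 100], [0, 0, 0, -10.5, 100], [0, 0, 0, 0, 100], [0, 0, 0, 0, 100]]}}

```text
t: 4.35
ee_pos: [502.7, 16.2, 246.7]
orientation: [2.399, 2.029, 0.0]
ft_force: [-0.5, 0.3, -0.6]
width: 87.8
grasp_force: 0.0
```

```bash
cat > rk.py <<'E'
from h import *
import sys
C=cal("wrist"); im=optics.get_image("wrist");cv2.imwrite("pics/w2.png",im)
delta((490,10,250))
def rect(r,z,C):
    m=r["region"].astype(np.uint8); c=max(cv2.findContours(m,0,2)[0],key=cv2.contourArea)[:,0]
    P=np.array([ray("",p,z,C)[:2] for p in c],np.float32); return np.round(cv2.minAreaRect(P)[0],1),np.round(cv2.minAreaRect(P)[1],1),round(cv2.minAreaRect(P)[2],1)
for l,z in(("rack",42),("weight_a",38),("slot_a",38)):
    for r in spotter.regions_of("wrist",l)[:4]: print(l,np.round(r["point"]),round(r["conf"],2),np.round(ray("",r["point"],z,C)),rect(r,z,C))
f=np.load("c1.npz")
E
python3 rk.py
```

```text
tcp [502.8  16.3 246.7] tool cm [-0.83 -1.16 -0.33] turn None q6 0.17 tilt 0.01 t 4.4
rack [318. 161.] 0.6 [508.  38.  42.] (array([493.2,  13.9]), array([189.5,  69.5]), 82.0)
weight_a [309. 186.] 0.97 [491.   8.  38.] (array([492.4,  14.5]), array([51. , 61.4]), 82.7)
weight_a [306. 134.] 0.89 [498.  71.  38.] (array([500.5,  72.4]), array([48. , 61.7]), 82.3)
weight_a [311. 229.] 0.83 [484. -48.  38.] (array([483.8, -45.4]), array([49.9, 61.8]), 82.1)
slot_a [309. 226.] 0.97 [481. -43.  38.] (array([483.5, -45.2]), array([49. , 61.2]), 82.8)
slot_a [303. 127.] 0.8 [496.  79.  38.] (array([500.6,  72.4]), array([48.3, 62.3]), 80.5)
slot_a [308. 179.] 0.63 [491.  17.  38.] (array([492. ,  14.1]), array([50.5, 63.7]), 81.4)
```

View pics/w2.png

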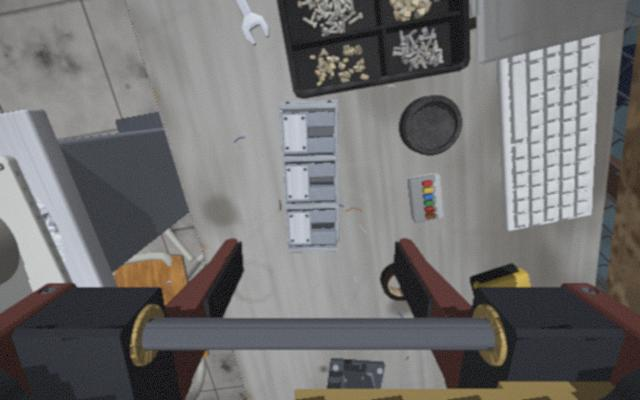

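```bash
python3 -c "
from h import *
delta((492.2,14.3,9),-8)"
```

```text
tcp [502.8  16.5 246.7] tool cm [-0.39 -1.01 23.77] turn -1.3915531111251198 q6 0.17 tilt 0.0 t 4.55
```

>>> {"name": "move_arm", "arguments": {"rows": [[-0.4, -1.0, 3, -1.4, 100], [0, 0, 5, 0, 100], [0, 0, 5, 0, 100], [0, 0, 5, 0, 100], [0, 0, 3.8, 0, 100], [0, 0, 2, 0, 100], [0, 0, 0, 0, 100], [0, 0, 0, 0, 60], [0, 0, 0, 0, 50], [0, 0, 0, 0, 50]]}}

```text
t: 5.8
ee_pos: [492.9, 14.3, 9.6]
orientation: [2.369, 2.062, 0.002]
ft_force: [-0.4, -0.3, 6.7]
width: 62.0
grasp_force: 30.1
```

>>> {"name": "move_arm", "arguments": {"rows": [[0, 0, 0, 0, 50], [0, 0, 0, 0, 50], [0, 0, 0, 0, 50], [0, 0, 0, 0, 50]]}}

```text
t: 6.3
ee_pos: [492.9, 14.3, 9.6]
orientation: [2.369, 2.062, 0.002]
ft_force: [-0.1, 0.4, 7.0]
width: 62.0
grasp_force: 30.0
```

>>> {"name": "move_arm", "arguments": {"rows": [[0, 0, -0.7, 0, 50], [0, 0, -0.8, 0, 50], [0, 0, 0, 0, 50], [0, 0, 0, 0, 50], [0, 0, 0, 0, 50]]}}

```text
t: 6.92
ee_pos: [492.1, 14.3, 23.5]
orientation: [-2.369, -2.063, 0.0]
ft_force: [0.3, -0.7, -1.1]
width: 62.2
grasp_force: 30.0
```

```bash
python3 -c "
from h import *
o=get_obs();print(o)
delta((492.2,14.3,9),-8)"
```

```text
{'t': 6.925, 'qpos': array([4.79852683e-03, 5.69693891e-01, 2.01935572e+00, 7.07333095e-06,
       5.52957287e-01, 1.42798145e-01]), 'qvel': array([ 0.0001518 ,  0.00256202, -0.00041475, -0.00072814, -0.00091432,
       -0.00141734]), 'joint_torque': array([ 2.08329300e-03, -4.96002638e+01, -1.34600678e+01,  3.83814750e-02,
        1.19672273e-03,  9.43716077e-05]), 'ee_pos': array([492.06469025,  14.26249107,  23.50404175]), 'orientation': array([-2.36911293e+00, -2.06281137e+00,  4.88932804e-04]), 'ft_force': array([ 0.33631054, -0.69727735, -1.12658557]), 'moment': array([-0.01066238, -0.05911667, -0.02707828]), 'grasp_force': 29.99821599572897, 'width': 62.15719457108405}
tcp [492.1  14.3  23.5] tool cm [0.01 0.01 1.45] turn 0.09285873449583448 q6 0.14 tilt 0.02 t 6.925
```

>>> {"name": "move_arm", "arguments": {"rows": [[0, 0, 0, 0, 50], [0, 0, 0, 0, 50]]}}

```text
t: 7.18
ee_pos: [492.1, 14.3, 23.6]
orientation: [-2.369, -2.063, 0.0]
ft_force: [0.3, -0.0, -1.4]
width: 61.8
grasp_force: 30.0
```

>>> {"name": "move_arm", "arguments": {"rows": [[0, 0, 0.8, 0, 50], [0, 0, 0.6, 0, 50], [0, 0, 0, 0, 50], [0, 0, 0, 0, 100], [0, 0, 0, 0, 100], [0, 0, 0, 0, 100], [0, 0, -4, 0, 100], [0, 0, -4, 0, 100], [0, 0, 0, 0, 100]]}}

```text
t: 8.3
ee_pos: [494.3, 14.3, 92.2]
orientation: [2.367, 2.06, 0.007]
ft_force: [0.1, -0.2, -0.5]
width: 88.0
grasp_force: 0.0
```

```bash
sed -i 's/490,10,250/500.5,72.4,9.5/' rk.py; python3 rk.py; python3 -c "
from h import *
delta((483.8,-45.3,9.5),-8)"
```

```text
tcp [493.2  14.3  90.8] tool cm [ 5.85 -0.1   8.13] turn None q6 0.14 tilt 0.18 t 8.35
rack [323. 180.] 0.86 [503.  47.  42.] (array([504.8, 100.8]), array([11.7, 66. ]), 82.1)
weight_a [309. 144.] 0.68 [497.  73.  38.] (array([500.8,  72.2]), array([48.5, 62.1]), 82.1)
weight_a [315. 292.] 0.6 [485. -45.  38.] (array([483.7, -44.9]), array([49.1, 62.1]), 81.8)
weight_a [314. 223.] 0.56 [492.  14.  38.] (array([492. ,  14.2]), array([49.6, 61.7]), 82.0)
slot_a [310. 218.] 0.8 [490.  18.  38.] (array([492. ,  14.2]), array([49.6, 61.7]), 82.0)
slot_a [315. 289.] 0.79 [485. -42.  38.] (array([484. , -45.4]), array([48.2, 61.7]), 81.9)
slot_a [308. 141.] 0.75 [497.  75.  38.] (array([500.6,  72.3]), array([48. , 63.3]), 81.3)
tcp [491.4  14.3  88.7] tool cm [-6.    0.08  7.92] turn 0.09211366889955741 q6 0.14 tilt 0.1 t 8.5
```

>>> {"name": "move_arm", "arguments": {"rows": [[-3, 0, 0, 0, 100], [-3, 0.1, 0, 0, 100], [0, 0, 3, 0, 100], [0, 0, 3, 0, 100], [0, 0, 1.8, 0, 100], [0, 0, 0, 0, 100], [0, 0, 0, 0, 50], [0, 0, 0, 0, 50], [0, 0, 0, 0, 50], [0, 0, 0, 0, 50]]}}

```text
t: 9.75
ee_pos: [485.3, -45.3, 12.3]
orientation: [2.369, 2.063, 0.001]
ft_force: [-1.2, 0.5, 5.2]
width: 62.1
grasp_force: 30.0
```

>>> {"name": "move_arm", "arguments": {"rows": [[0, 0, 0, 0, 50], [0, 0, -0.7, 0, 50], [0, 0, -0.8, 0, 50], [0, 0, 0, 0, 50], [0, 0, 0, 0, 50], [0, 0, 0, 0, 50], [0, 0, 0, 0, 50]]}}

```text
t: 10.62
ee_pos: [484.8, -45.3, 26.5]
orientation: [-2.369, -2.063, 0.0]
ft_force: [0.0, -0.5, -0.8]
width: 61.5
grasp_force: 30.0
```

>>> {"name": "move_arm", "arguments": {"rows": [[0, 0, 0, 0, 50], [0, 0, 0, 0, 50]]}}

```text
t: 10.88
ee_pos: [484.9, -45.3, 26.6]
orientation: [-2.369, -2.063, 0.0]
ft_force: [-0.3, -0.7, -2.0]
width: 61.7
grasp_force: 30.0
```

>>> {"name": "move_arm", "arguments": {"rows": [[0, 0, 0.8, 0, 50], [0, 0, 0.6, 0, 50], [0, 0, 0, 0, 50], [0, 0, 0, 0, 100], [0, 0, 0, 0, 100], [0, 0, 0, 0, 100], [0, 0, -4, 0, 100], [0, 0, -3.7, 0, 100], [6, 0, 0, 0, 100], [5.9, -0.1, 0, 0, 100]]}}

```text
t: 12.12
ee_pos: [501.3, 73.5, 90.6]
orientation: [2.371, 2.059, 0.003]
ft_force: [0.4, -0.8, -0.9]
width: 87.6
grasp_force: 0.0
```

>>> {"name": "move_arm", "arguments": {"rows": [[0, 0, 0, 0, 100], [0, 0, 3, 0, 100], [0, 0, 3, 0, 100], [0, 0, 1.7, 0, 100], [0, 0, 0, 0, 100], [0, 0, 0, 0, 50], [0, 0, 0, 0, 50], [0, 0, 0, 0, 50], [0, 0, 0, 0, 50], [0, 0, 0, 0, 50]]}}

```text
t: 13.38
ee_pos: [500.8, 72.8, 13.4]
orientation: [2.369, 2.063, 0.001]
ft_force: [-0.1, -1.2, 6.5]
width: 61.5
grasp_force: 30.0
```

>>> {"name": "move_arm", "arguments": {"rows": [[0, 0, -0.7, 0, 50], [0, 0, -0.8, 0, 50], [0, 0, 0, 0, 50], [0, 0, 0, 0, 50], [0, 0, 0, 0, 50], [0, 0, 0, 0, 50]]}}

```text
t: 14.12
ee_pos: [500.2, 72.7, 27.5]
orientation: [-2.369, -2.063, 0.001]
ft_force: [0.5, -0.4, -3.5]
width: 62.1
grasp_force: 30.0
```

>>> {"name": "move_arm", "arguments": {"rows": [[0, 0, 0, 0, 50], [0, 0, 0, 0, 50]]}}

```text
t: 14.38
ee_pos: [500.3, 72.7, 27.6]
orientation: [-2.369, -2.063, 0.0]
ft_force: [0.4, 0.1, -5.2]
width: 61.4
grasp_force: 30.0
```

```bash
python3 - <<'E'
from h import *
f=np.load("c1.npz");C=[f[k] for k in f.files]
P=np.array([ray("",p,10,C)[:2] for p in((316,127),(371,165),(333,217),(279,185))],np.float32)
print(P.round(1),P.mean(0),cv2.minAreaRect(P))
delta((430,-180,130),-15)
E
```

```text
[[ 558.7 -316.3]
 [ 534.6 -399.3]
 [ 451.3 -374.9]
 [ 472.2 -292. ]] [ 504.19687 -345.63147] ((503.7906494140625, -345.7641906738281), (86.40251159667969, 89.80972290039062), 74.3348617553711)
tcp [500.3  72.7  27.6] tool cm [-26.    -3.49 -10.24] turn 7.093282210619094 q6 0.26 tilt 0.01 t 14.375
```

>>> {"name": "move_arm", "arguments": {"rows": [[0, 0, -3, 0, 50], [0, 0, -4, 0, 50], [-2, -0.3, -3, 0, 50], [-4, -0.5, 0, 0, 50], [-5, -0.7, 0, 0, 50], [-5, -0.7, 0, 0, 50], [-5, -0.7, 0, 0, 50], [-4, -0.5, 0, 0, 50], [-1, -0.1, 0, 4, 50], [0, 0, 0, 3.8, 50]]}}

```text
t: 15.62
ee_pos: [429.5, -181.0, 127.7]
orientation: [2.508, 1.892, -0.0]
ft_force: [1.6, 0.2, -3.1]
width: 61.8
grasp_force: 30.0
```

```bash
python3 -c "
from h import *
delta((430,-180,10),-15.7)"
```

```text
tcp [ 429.5 -181.   127.7] tool cm [ 0.12  0.02 11.77] turn -0.25372737659219524 q6 -0.15 tilt 0.0 t 15.625
```

>>> {"name": "move_arm", "arguments": {"rows": [[0, 0, 4, 0, 50], [0, 0, 4, 0, 50], [0, 0, 2.5, 0, 50], [0, 0, 1.2, 0, 50], [0, 0, 0, 0, 50], [0, 0, 0, 0, 50], [0, 0, 0, 0, 100], [0, 0, 0, 0, 100], [0, 0, 0, 0, 100], [0, 0, -5, 0, 100]]}}

```text
t: 16.88
ee_pos: [427.6, -179.0, 58.6]
orientation: [-2.499, -1.893, 0.006]
ft_force: [0.1, -0.1, 0.6]
width: 87.5
grasp_force: 0.0
```

>>> {"name": "move_arm", "arguments": {"rows": [[0, 0, -5, 10, 100], [0, 0, -5, 10, 100], [0, 0, -3, 10, 100], [0, 0, 0, 10, 100], [0, 0, 0, 10, 100], [0, 0, 0, 10, 100], [0, 0, 0, 10, 100], [0, 0, 0, 10, 100], [0, 0, 0, 10, 100], [0, 0, 0, 0, 100]]}}

```text
t: 18.12
ee_pos: [429.8, -180.0, 190.8]
orientation: [3.112, -0.427, 0.0]
ft_force: [0.2, -0.4, 0.8]
width: 87.9
grasp_force: 0.0
```

```bash
cat > lk.py <<'E'
from h import *
C=cal("wrist"); im=optics.get_image("wrist");cv2.imwrite("pics/w3.png",im);np.savez("c3.npz",*C)
exec(open("rk.py").read().split("def rect")[1].join(["def rect",""]).split("for l,z")[0])
for l,z in(("weight_a",34),("slot_a",34),("carrier",10),("stem",48)):
    for r in spotter.regions_of("wrist",l)[:4]: print(l,np.round(r["point"]),round(r["conf"],2),np.round(ray("",r["point"],z,C)),rect(r,z,C))
delta((430,-180,10),-105.7)
E
python3 lk.py
```

```text
weight_a [124. 183.] 0.8 [493.  15.  34.] (array([492.4,  14.9]), array([49.7, 64.9]), 81.8)
weight_a [181. 174.] 0.68 [485. -46.  34.] (array([485.5, -45.5]), array([51.1, 64.4]), 81.8)
weight_a [319. 189.] 0.57 [ 430. -181.   34.] (array([ 433.9, -181.2]), array([47.8, 65.6]), 74.4)
slot_a [181. 173.] 0.94 [486. -46.  34.] (array([485. , -45.5]), array([50. , 64.6]), 82.4)
slot_a [316. 187.] 0.87 [ 433. -179.   34.] (array([ 434.5, -180.9]), array([48.2, 66.7]), 74.5)
slot_a [125. 180.] 0.72 [495.  14.  34.] (array([492.6,  14.6]), array([51.8, 65.7]), 81.7)
carrier [453.  71.] 0.84 [ 508. -346.   10.] (array([ 501.4, -352.7]), array([112.2,  89.8]), 75.7)
stem [454.  74.] 0.72 [ 505. -331.   48.] (array([ 502.1, -335.6]), array([98., 80.]), 74.8)
stem [  9. 244.] 0.27 [465. 157.  48.] (array([464.8, 154.3]), array([25.5, 48. ]), 6.9)
tcp [ 429.9 -180.   190.7] tool cm [ 1.000e-02 -0.000e+00  1.807e+01] turn 0.09910960891235732 q6 1.42 tilt 0.0 t 18.375
```

View pics/w3.png

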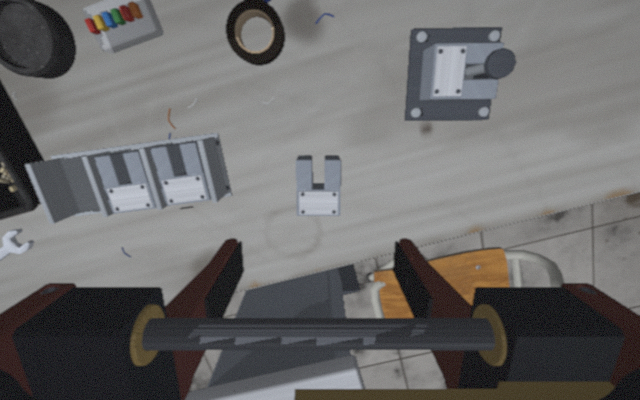

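>>> {"name": "move_arm", "arguments": {"rows": [[-0.9, 0.1, 3, 0, 100], [0, 0, 5, 0, 100], [0, 0, 5, 0, 100], [0, 0, 3.5, 0, 100], [0, 0, 1.9, 0, 100], [0, 0, 0, 0, 100], [0, 0, 0, 0, 30], [0, 0, 0, 0, 30], [0, 0, 0, 0, 30], [0, 0, 0, 0, 30]]}}

```text
t: 19.62
ee_pos: [421.3, -178.6, 7.1]
orientation: [3.112, -0.429, 0.001]
ft_force: [-1.0, 0.1, -0.6]
width: 51.4
grasp_force: 0.0
```

>>> {"name": "move_arm", "arguments": {"rows": [[0, 0, 0, 0, 30], [0, 0, 0, 0, 30], [0, 0, 0, 0, 30], [0, 0, 0, 0, 30]]}}

```text
t: 20.12
ee_pos: [421.2, -178.6, 7.1]
orientation: [3.112, -0.429, 0.001]
ft_force: [-0.5, 0.6, 6.1]
width: 47.9
grasp_force: 30.0
```

>>> {"name": "move_arm", "arguments": {"rows": [[0, 0, -2, 0, 30], [0, 0, -4, 0, 30], [0, 0, -5, 0, 30], [0, 0, 0, 0, 30], [0, 0, 0, 0, 30]]}}

```text
t: 20.75
ee_pos: [420.1, -178.1, 115.7]
orientation: [-3.112, 0.429, 0.002]
ft_force: [-0.0, 0.8, -4.1]
width: 47.8
grasp_force: 30.0
```

```bash
python3 - <<'E'
from h import *
def go(C,cs,hd):
    P=np.array([ray("",p,10,C)[:2] for p in cs],np.float32)
    print(P.mean(0).round(1),cv2.minAreaRect(P),"head",ray("",hd,100,C).round(1))
for k,cs,hd in(("c1",((316,127),(371,165),(333,217),(279,185)),(328,190)),("c3",((411,27),(502,27),(491,121),(404,121)),(500,60))):
    f=np.load(k+".npz");go([f[a] for a in f.files],cs,hd)
# top view, head
im=optics.get_image("top")
for r in spotter.regions_of("top","stem")[:1]+spotter.regions_of("top","carrier")[:1]:
    m=r["region"].astype(np.uint8);c=max(cv2.findContours(m,0,2)[0],key=cv2.contourArea)[:,0]
    C=cal("top");print(cv2.minAreaRect(np.array([ray("",p,10,C)[:2] for p in c],np.float32)))
a=np.array([.963,-.271]);s=np.array([504,-346]);p=s-a*(13+70)
delta((*p,125),-105.7)
E
```

```text
[ 504.2 -345.6] ((503.7906494140625, -345.7641906738281), (86.40251159667969, 89.80972290039062), 74.3348617553711) head [ 506.8 -346.4  100. ]
[ 503.3 -344.7] ((503.0535583496094, -345.5438232421875), (94.20453643798828, 89.89754486083984), 74.36629486083984) head [ 506.  -343.8  100. ]
((503.81341552734375, -343.819580078125), (94.02230072021484, 89.23754119873047), 73.25777435302734)
((507.72723388671875, -345.71295166015625), (91.08291625976562, 84.90138244628906), 72.3374252319336)
tcp [ 419.7 -177.9  114.9] tool cm [ 4.36 13.89 -1.03] turn -0.005413234060043237 q6 1.42 tilt 0.21 t 20.9
```

>>> {"name": "move_arm", "arguments": {"rows": [[1, 3, -0.5, 0, 30], [1, 4, -0.5, 0, 30], [1.3, 4, 0, 0, 30], [1, 2.9, 0, 0, 30], [0, 0, 0, 0, 30], [0, 0, 0, 0, 30]]}}

```text
t: 21.65
ee_pos: [423.7, -322.9, 125.3]
orientation: [-3.11, 0.429, 0.004]
ft_force: [-0.1, 0.5, -3.0]
width: 47.8
grasp_force: 30.0
```

```bash
python3 - <<'E'
from h import *
C=cal("wrist"); im=optics.get_image("wrist");cv2.imwrite("pics/w4.png",im);np.savez("c4.npz",*C)
for l in("stem","carrier","slot_a"):
    for r in spotter.regions_of("wrist",l)[:2]:
        y,x=np.nonzero(r["region"]);print(l,np.round(r["point"]),round(r["conf"],2),x.min(),x.max(),y.min(),y.max())
for z in(10,48,96):print(proj("",(504.5,-345.3,z),C).round(1))
delta((504.5,-345.3,60),-105.7)
E
```

```text
stem [315. 104.] 0.81 262 371 49 160
carrier [317. 102.] 0.61 262 370 50 160
slot_a [  9. 235.] 0.9 0 31 186 260
slot_a [315. 254.] 0.58 266 369 186 316
[317.2 106.9]
[316.9 106.7]
[316.6 106.2]
tcp [ 424.6 -323.   126.4] tool cm [ 8.3  -0.    6.63] turn 0.05307760012721019 q6 1.17 tilt 0.06 t 21.85
```

View pics/w4.png

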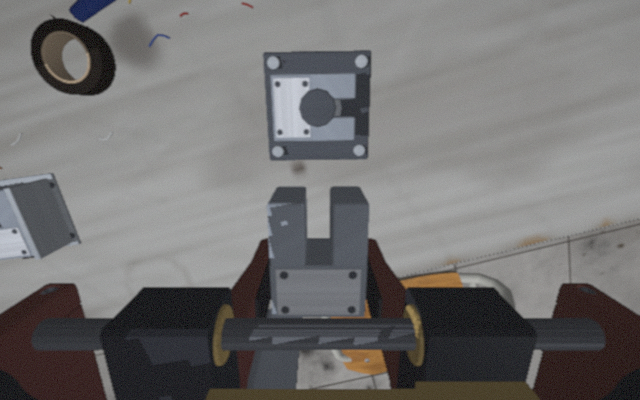

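>>> {"name": "move_arm", "arguments": {"rows": [[0, 0.1, 3, 0, 30], [0, 0, 2.5, 0, 30], [0, 0, 1.1, 0, 30], [0, 0, 0, 0, 30], [0, 0, 0, 0, 30]]}}

```text
t: 22.48
ee_pos: [425.1, -325.2, 61.5]
orientation: [3.111, -0.429, 0.002]
ft_force: [0.6, 0.7, -3.9]
width: 48.1
grasp_force: 30.0
```

```bash
python3 - <<'E'
from h import *
delta((504.5,-345.3,59.5),-105.7)
im=optics.get_image("wrist");i2=optics.get_image("side")
cv2.imwrite("pics/w5.png",np.hstack([cv2.resize(im[20:240,220:420],None,fx=2,fy=2),cv2.resize(i2[165:220,340:400],(400,440),interpolation=2)]))
E
```

```text
tcp [ 425.1 -325.2   61.5] tool cm [ 8.19 -0.22  0.21] turn 0.006806355043721624 q6 1.17 tilt 0.08 t 22.475
```

View pics/w5.png

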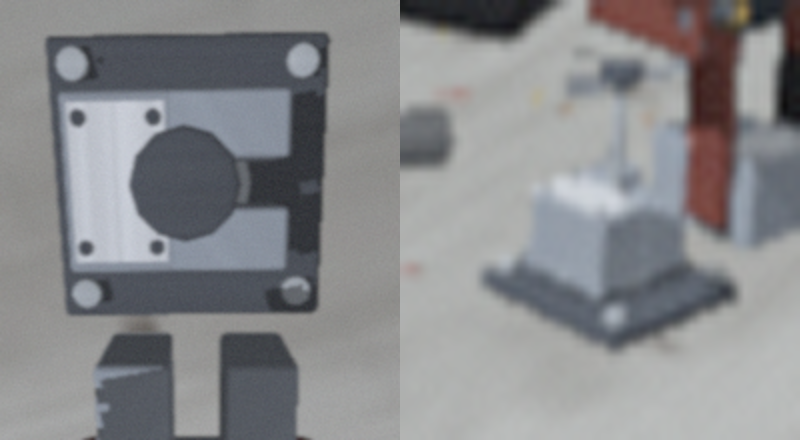

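>>> {"name": "move_arm", "arguments": {"rows": [[0, -0.2, 0.2, 0, 30], [0, 0, 0, 0, 30], [1, 0, 0, 0, 30], [1, 0, 0, 0, 30], [0.7, 0, 0, 0, 30], [0, 0, 0, 0, 30], [0, 0, 0, 0, 30]]}}

```text
t: 23.45
ee_pos: [450.7, -330.1, 58.5]
orientation: [-3.112, 0.429, 0.001]
ft_force: [-0.1, 0.3, -4.2]
width: 47.7
grasp_force: 30.0
```

```bash
python3 - <<'E'
from h import *
delta((504.5,-345.3,59.5),-105.7)
C=cal("wrist");im=optics.get_image("wrist")
cv2.imwrite("pics/w6.png",cv2.resize(im[50:290,200:440],None,fx=2.4,fy=2.4))
E
```

```text
tcp [ 450.7 -330.1   58.5] tool cm [ 5.59  0.01 -0.1 ] turn -0.00204229259698252 q6 1.19 tilt 0.04 t 23.45
```

View pics/w6.png

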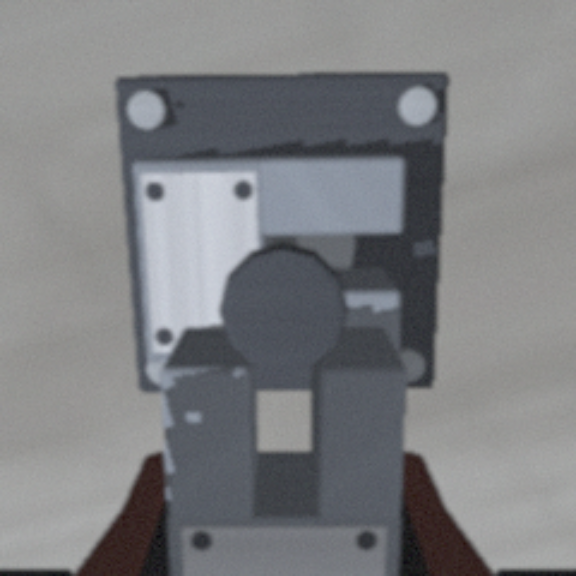

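>>> {"name": "move_arm", "arguments": {"rows": [[1, 0, 0, 0, 30], [1, 0, 0, 0, 30], [1, 0, 0, 0, 30], [0.7, 0, 0, 0, 30], [0, 0, 0, 0, 30], [0, 0, 0, 0, 30]]}}

```text
t: 24.25
ee_pos: [486.3, -340.1, 58.5]
orientation: [-3.112, 0.429, 0.001]
ft_force: [-0.7, -0.3, -4.0]
width: 47.5
grasp_force: 30.0
```

>>> {"name": "move_arm", "arguments": {"rows": [[0.2, 0, 0, 0, 30], [0.2, 0, 0, 0, 30], [0, 0, 0, 0, 30], [0, 0, 0, 0, 30]]}}

```text
t: 24.75
ee_pos: [490.4, -341.4, 58.7]
orientation: [-3.112, 0.429, 0.0]
ft_force: [-0.1, -0.1, -3.0]
width: 47.6
grasp_force: 30.0
```

Now creep in until there is contact.

>>> {"name": "move_arm", "arguments": {"rows": [[0.2, 0, 0, 0, 30], [0, 0, 0, 0, 30], [0, 0, 0, 0, 30]]}}

```text
t: 25.12
ee_pos: [491.2, -341.5, 58.4]
orientation: [-3.111, 0.429, 0.004]
ft_force: [-5.1, -0.6, -0.9]
width: 48.2
grasp_force: 30.0
```

>>> {"name": "move_arm", "arguments": {"rows": [[0.1, 0, 0, 0, 30], [0, 0, 0, 0, 30], [0, 0, 0, 0, 30]]}}

```text
t: 25.5
ee_pos: [491.3, -341.4, 58.3]
orientation: [-3.111, 0.429, 0.007]
ft_force: [-8.6, 0.7, 0.3]
width: 47.7
grasp_force: 30.0
```

>>> {"name": "move_arm", "arguments": {"rows": [[-0.1, 0, 0.2, 0, 30], [0, 0, 0.1, 0, 30], [0, 0, 0, 0, 30], [0, 0, 0, 0, 30]]}}

```text
t: 26.0
ee_pos: [491.3, -341.4, 55.3]
orientation: [-3.111, 0.429, 0.004]
ft_force: [-5.2, 0.9, -2.0]
width: 47.5
grasp_force: 30.0
```

>>> {"name": "move_arm", "arguments": {"rows": [[-0.1, 0, 0.1, 0, 30], [0, 0, 0, 0, 30], [0, 0, 0, 0, 30]]}}

```text
t: 26.38
ee_pos: [491.2, -341.4, 55.1]
orientation: [-3.112, 0.429, 0.001]
ft_force: [-4.9, 3.6, 3.6]
width: 47.6
grasp_force: 30.0
```

>>> {"name": "move_arm", "arguments": {"rows": [[0, 0, 0, 0, 60], [0, 0, 0, 0, 100], [0, 0, 0, 0, 100], [0, 0, 0, 0, 100], [0, 0, -2, 0, 100], [0, 0, -4, 0, 100], [0, 0, -5, 0, 100], [-3, 0, -4, 0, 100], [0, 0, 0, 0, 100], [0, 0, 0, 0, 100]]}}

```text
t: 27.62
ee_pos: [462.7, -333.7, 205.2]
orientation: [3.112, -0.43, 0.001]
ft_force: [-0.3, -0.2, -0.2]
width: 87.7
grasp_force: 0.0
```

```bash
python3 - <<'E'
from h import *
C=cal("wrist");im=optics.get_image("wrist")
delta((504.5,-345.3,59.5),-105.7)
im2=optics.get_image("side")
cv2.imwrite("pics/w7.png",np.hstack([cv2.resize(im[50:250,220:420],None,fx=2,fy=2),cv2.resize(im2[170:270,280:400],(400,400),interpolation=2)]))
E
```

```text
tcp [ 462.6 -333.5  204.4] tool cm [4.360e+00 1.000e-02 1.448e+01] turn -0.009793355419589034 q6 1.2 tilt 0.02 t 27.675
```

View pics/w7.png

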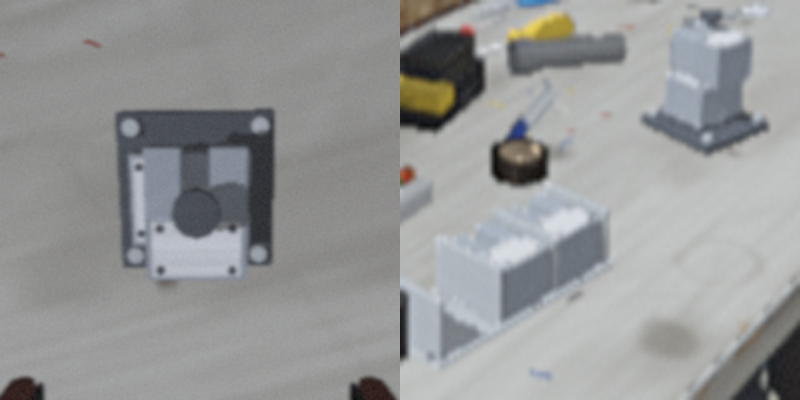

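```bash
python3 -c "
from h import *
print(close_job())"
```

```text
the job is handed in; nothing more can be done
None
```

The lead-filled weight was the one at the rack's +y end (about 4 N when lifted, against about 1.4 N for the others). It now rests crosswise on the carrier, pushed in until the slot touched the stem. The other two stand in their rack places, I saw no sign that any tool was touched, and the job was handed in at about 28 s; no verdict came back.

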